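# Swap the specimen jars between the lit stage and the tray

## Robot

A 7-joint arm with a two-finger parallel gripper is mounted at the origin on the work surface. World frame = base frame: x ahead of the robot, y to its left, z up, the work surface at z = 0. Lengths are in mm, angles in rad, forces in N, time in s.
With the tool pointing down it reaches from about 400 to 875 mm from the base axis. Payload 19.3 kg.
Tool frame: the origin (TCP) lies at the very end of the fingers, on their centre line; the grasp point (between the pads) lies 19 mm behind it (grip_point_offset is the z of the grasp point in the tool frame, in mm); z points along the fingers, y is the line along which they close (so a half turn about z gives the same grasp; the last joint's range is limited). The gripper opens to 85 mm and grips with 20 to 120 N. Pads are 22 mm wide; open, the fingers measure 114 mm over their backs; the gripper's body (76 mm by 85 mm) begins 54 mm behind the grasp point. The pads swing forward as they close: fully open they stand 13 mm farther back than shut.
Start: joints at [1.242, 0.521, -0.036, 1.599, 0.021, 1.021, -0.113], TCP at [159.922, -604.185, 231.291] pointing down, gripper open.
Joint ranges: [-2.91, 2.91], [-0.3, 2.13], [-1.5, 1.42], [0.17, 2.43], [-1.26, 4.41], [0.16, 1.93], [-2.52, 2.52]. Speed limits (rad/s): [1.89, 1.89, 2.39, 2.39, 3.01, 3.01, 3.01].

## Interface

Orientations are given as a 3x3 rotation matrix whose columns are the frame's x, y, z axes.
In Python, from workcell import movep, movel, goto_joints, open_gripper, clamp, wait, inverse_kinematics, read_state, camera, PlanningError, finish_job, grip_point_offset gives the robot as it stands. Calls block until the motion is done:
- movep(position, orientation): joint-space move of the TCP to a pose.
- movel(position, frame=None, max_speed=150, guard=None): straight line of the TCP; frame=None keeps the orientation; max_speed is the mean speed in mm/s. With guard (N) it stops when the force on the tool has changed by that much, and returns True; else False.
- goto_joints(angles): joint-space move.
- open_gripper() and clamp(): open the fingers fully, or close them until they stop; the grip force is fixed at half the most.
- wait(seconds).
- inverse_kinematics(position, orientation): joint angles nearest the present ones, or None.
- read_state(): the state.
- camera(name): name is "scene" or "side" or "wrist"; returns a dict with "image" (400x640x3 uint8, blue, green, red), "range_z" (400x640 float32, mm along the optical axis (not along the pixel's ray), 0 where there is no reading), "fx", "fy", "cx", "cy" (pixels), "cam_to_world" (4x4, takes a point from camera to world coordinates). Camera axes: x right, y up, looking along -z (the intrinsics and any distortion apply to the point x, -y, -z); pixel columns grow to the right and rows downward; lengths in mm; the calibration is good to about 2 mm. A picture is of the moment at which its call begins.
A pose or a line that the arm cannot do raises PlanningError and nothing moves.
- finish_job(): hands the job in; it is judged then, once.
The state is a dict: "time": time; "qpos": joint angles; "qvel": joint speeds; "joint_efforts": joint torques, N m; "eef_pos": TCP position; "tool_rot": TCP orientation; "ft_force": force on the tool from outside, world axes, zero at the start; "torque": the same for the moment, N m; "finger_gap": finger opening in mm; "gripper_force": force on a finger pad.
Only numpy, scipy, OpenCV 4.12 (cv2) and the standard library are available. Lean on these libraries where they do the work, as an engineer would, in place of code of your own. Each camera call takes 0.05 s, during which the arm holds its last target. There are 200 camera calls.

## Task

Swap the orange-lidded and the blue-lidded specimen jars: the one on the lit stage goes into the round nest of the grey tray, and the one in that nest goes onto the stage, each standing upright and fully down in its recess. Keep the jars upright throughout and set them down gently without dropping them (the cork mat is there for parking one in between); leave everything else on the bench as it is.

Things in the scene. Friction and masses are not known exactly. Their poses are not given: they have to be found in the camera images.
- jar_orange: closed clear specimen jar with a terracotta-coloured shell inside and a flat orange screw lid; a plain upright cylinder 56 mm in diameter and 85 mm tall (the lid is the top 21 mm, same diameter), about 0.2 kg; origin at the centre of its underside, z up its axis. At the start it stands upright in one of the two round nests, the stage's or the tray's; which one varies
- jar_blue: closed clear specimen jar with a white shell inside and a flat blue screw lid; a plain upright cylinder 56 mm in diameter and 85 mm tall (the lid is the top 21 mm, same diameter), about 0.2 kg; origin at the centre of its underside, z up its axis. At the start it stands upright in one of the two round nests, the stage's or the tray's; which one varies
- stage_nest (a point): centre of the floor of the stage's round nest, a flat-floored recess 70 mm across and 12 mm deep, glowing white with a black ring round its mouth; the floor is 20 mm above the bench, the stage's top 32 mm. z up
- tray_nest (a point): centre of the floor of the tray's round nest, a recess of the same size (70 mm across, 12 mm deep) with a dark rubber floor 20 mm above the bench, the tray's top 32 mm. z up
- stage: cream light stage fixed to the bench, 170 x 170 x 32 mm; origin at the centre of its underside, directly below its nest
- tray: grey tray fixed to the bench, 235 (its x) x 120 (its y) x 32 mm; origin on its underside directly below the round nest; the tray reaches 60 mm to -x and 175 mm to +x of it. A square pocket 115 mm to +x of the round nest holds the cassette. Stage and tray may be on either side of the robot
- mat: round cork parking mat fixed flat on the bench between stage and tray, 120 mm in diameter, 3 mm thick, empty at the start; origin at the centre of its underside
- jar_white: bystander: the same kind of jar (56 mm by 85 mm) with a white lid, standing on the bench on the far side of the mat; origin at the centre of its underside
- cassette: bystander: yellow square specimen box 52 x 52 x 35 mm in the tray's square pocket, its top 55 mm above the bench; origin at the centre of its underside
- bottle: bystander: white bottle with red cap, 60 mm in diameter and 150 mm tall, on the bench on the far side of the mat; origin at the centre of its underside
- petri: bystander: flat covered dish 94 mm across, 20 mm high, to the left of the task area; origin at the centre of its underside
- phone: bystander: black phone 150 x 75 x 8 mm lying to the right of the task area; origin at the centre of its underside
- brush: bystander: brush 180 mm long lying to the far right; its origin is on its underside, long side along its x
- slide_box: bystander: blue and white box 100 x 80 x 35 mm, to the far left; origin at the centre of its underside

How it is judged:
By the outcome, as a careful person would: the job done as asked, in the order asked, and still so for the second after the job is handed in, with the robot touching nothing.
It also fails if it takes over 72 s, if anything falls off the work surface, if the arm or the gripper's body presses on something with over 40 N, if the wrist force passes 120 N, or if a joint passes its speed limit or range.

## Working session

There is one attempt and no reset: what is moved stays moved. The work goes in short steps, each a Python script; the robot and the scene stay as the last script left them, time stands still between calls to the robot, and variables do not carry over. Pictures are saved under pics/ and viewed, at most 10 in all, crops included, and the job is handed in when it is done.

```bash
mkdir -p pics; ls
python3 - <<'E'
from workcell import *
import cv2,numpy as np
a=[camera(n) for n in("scene","side")]
for n,c in zip(("scene","side"),a):
    cv2.imwrite(f"pics/{n}0.png",c["image"]); np.savez(f"{n}0.npz",**c)
    print(n,c["fx"],c["cx"],c["cy"],[k for k in c],np.round(c["cam_to_world"],3).tolist())
s=read_state();print(s["time"],s["tool_rot"],s["finger_gap"],s["ft_force"],grip_point_offset)
E
```

```text
pics
scene 371.9213089659117 313.2355062240009 201.39102551311325 ['image', 'range_z', 'fx', 'fy', 'cx', 'cy', 'cam_to_world'] [[-0.868, -0.324, 0.375, 1051.36], [0.496, -0.58, 0.646, 772.389], [0.008, 0.747, 0.665, 840.568], [0.0, 0.0, 0.0, 1.0]]
side 394.94855968706827 321.2045096623252 199.939233962563 ['image', 'range_z', 'fx', 'fy', 'cx', 'cy', 'cam_to_world'] [[0.997, 0.065, -0.035, 574.582], [-0.072, 0.74, -0.669, -900.507], [-0.017, 0.669, 0.743, 1047.737], [0.0, 0.0, 0.0, 1.0]]
0.1 [[ 9.66706852e-01  2.55886200e-01 -3.37581003e-04]
 [ 2.55886411e-01 -9.66706365e-01  9.74135457e-04]
 [-7.70738837e-05 -1.02808581e-03 -9.99999469e-01]] 85.61385989586658 [ 0.4570088  -0.18480307  0.17117666] -18.700000000000003
```

View pics/scene0.png

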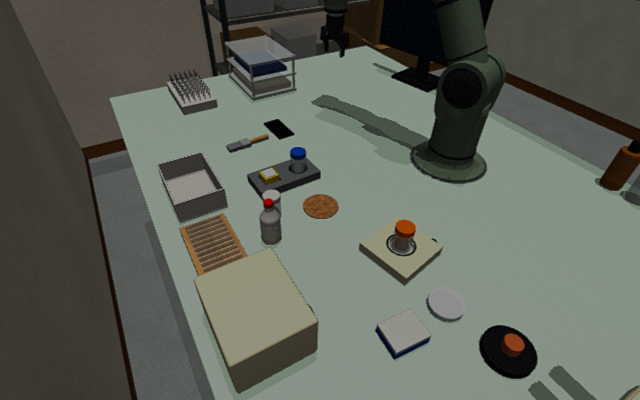

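View pics/side0.png

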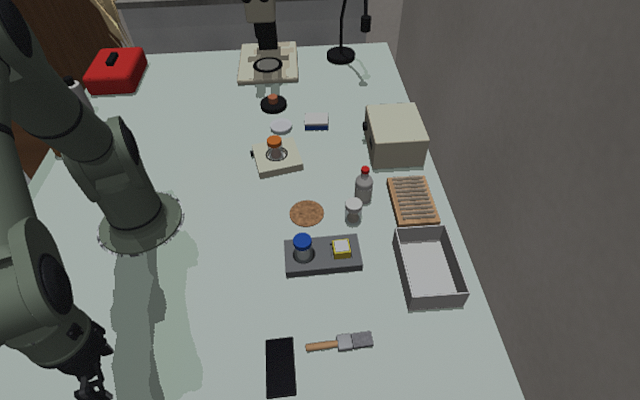

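The scene view shows the orange jar on the stage (404,229) and the blue one in the tray nest (298,154). In the side view they are at (274,142) and (302,241), with the mat at (307,213) and the white jar and bottle just beyond it. Next I'll measure these points.

```bash
cat > h.py <<'E'
import numpy as np,cv2
def ray(c,uv,z):
    uv=np.atleast_2d(uv).astype(float); M=c["cam_to_world"]
    d=np.c_[(uv[:,0]-c["cx"])/c["fx"],-(uv[:,1]-c["cy"])/c["fy"],-np.ones(len(uv))]@M[:3,:3].T
    return M[:3,3]+d*((z-M[2,3])/d[:,2])[:,None]
def cloud(c):
    h,w=c["range_z"].shape; v,u=np.mgrid[:h,:w]; r=c["range_z"]; M=c["cam_to_world"]
    p=np.stack([(u-c["cx"])/c["fx"]*r,-(v-c["cy"])/c["fy"]*r,-r],-1)@M[:3,:3].T+M[:3,3]
    p[r==0]=np.nan; return p
def blob(c,lo,hi,near=None,rad=40):
    hsv=cv2.cvtColor(c["image"],cv2.COLOR_BGR2HSV); m=cv2.inRange(hsv,np.array(lo),np.array(hi))
    if near is not None:
        k=np.zeros_like(m); cv2.circle(k,near,rad,255,-1); m&=k
    n,l,s,ce=cv2.connectedComponentsWithStats(m); i=1+s[1:,4].argmax(); return l==i
E
python3 - <<'E'
from h import *
seeds={"scene":dict(o=(404,229),b=(298,154),m=(321,206),w=(272,200),r=(268,203)),"side":dict(o=(274,142),b=(302,241),m=(307,213),w=(353,205),r=(365,170))}
for n in seeds:
    c=dict(np.load(f"{n}0.npz")); P=cloud(c); s=seeds[n]
    for k,lo,hi,z,R in(("o",(3,150,90),(18,255,255),105,14),("b",(100,150,60),(125,255,255),105,14),("m",(5,60,60),(20,220,255),3,30)):
        m=blob(c,lo,hi,s[k],R); p=P[m]; zt=np.nanmedian(p[:,2])
        t=m&(abs(P[...,2]-z)<5)
        v,u=np.nonzero(t); 
        if len(u)<5: print(n,k,"few",m.sum(),zt);continue
        cc=cv2.findContours(t.astype(np.uint8),0,1)[0]; cc=max(cc,key=cv2.contourArea)
        q=ray(c,np.c_[u,v],z)
        # topmost/edge: circle by contour on plane z
        e=ray(c,cc[:,0],z)[:,:2].astype(np.float32); ce,rad=cv2.minEnclosingCircle(e)
        print(n,k,m.sum(),t.sum(),"zmed",round(float(zt),1),"depth mean",np.nanmean(P[t],0).round(1),"ray mean",q.mean(0).round(1),"circ",np.round(ce,1),round(rad,1))
    for k in "wr":
        u,v=s[k]; p=P[v-12:v+13,u-12:u+13].reshape(-1,3); p=p[p[:,2]>20]; print(n,k,np.nanmedian(p,0).round(0),np.nanmax(p,0).round(0))
    # tray / stage top at z~32
    for nm,k in(("stage","o"),("tray","b")):
        u,v=s[k]; t=np.zeros(P.shape[:2],np.uint8); r=65
        t[v-r:v+r,u-r-20:u+r+20]=(abs(P[v-r:v+r,u-r-20:u+r+20,2]-32)<5)
        t=cv2.morphologyEx(t,cv2.MORPH_OPEN,np.ones((3,3)))
        nn,l,st,_=cv2.connectedComponentsWithStats(t); i=1+st[1:,4].argmax()
        vv,uu=np.nonzero(l==i); e=ray(c,np.c_[uu,vv],32)[:,:2].astype(np.float32)
        print(n,nm,cv2.minAreaRect(e))
E
```

```text
scene o 219 217 zmed 105.2 depth mean [465.2 272.6 105.2] ray mean [465.  272.4 105. ] circ [464.3 272.1] 27.7
scene b 107 106 zmed 105.4 depth mean [ 552.1 -199.4  105.3] ray mean [ 551.9 -199.8  105. ] circ [ 552.  -200.3] 27.2
scene m 691 686 zmed 3.4 depth mean [569.7 -11.    3.4] ray mean [569.5 -11.3   3. ] circ [568.8 -12.8] 60.5
scene w [727. -32.  85.] [788.  54. 154.]
scene r [743. -26.  87.] [795.  59. 154.]
scene stage ((466.5330505371094, 274.8870544433594), (176.65689086914062, 172.19073486328125), 11.782065391540527)
scene tray ((611.2819213867188, -196.90704345703125), (237.12472534179688, 127.74065399169922), 1.0164501667022705)
side o 106 98 zmed 103.6 depth mean [464.2 267.5 103.6] ray mean [464.3 265.8 105. ] circ [462.4 264.9] 27.0
side b 234 203 zmed 103.3 depth mean [ 551.  -204.3  103.7] ray mean [ 551.  -205.3  105. ] circ [ 551.1 -205.5] 26.9
side m 697 675 zmed 1.8 depth mean [568.3 -15.3   1.9] ray mean [568.3 -16.2   3. ] circ [568.9 -14.9] 59.2
side w [728. -62.  73.] [776.  31.  88.]
side r [774.  32. 110.] [846. 218. 154.]
side stage ((467.584716796875, 271.36566162109375), (169.5172576904297, 172.33648681640625), 11.893563270568848)
side tray ((610.5636596679688, -201.91036987304688), (234.5015106201172, 122.95870208740234), 1.777734637260437)
```

```bash
cat >> h.py <<'E'
R=np.diag([1.,-1,-1])
E
python3 - <<'E'
from workcell import *
from h import *
for p in ([552,-202,250],[466,270,250],[568,-14,120],[466,270,72],[552,-202,72]): print(np.round(inverse_kinematics(p,R),2))
movep([552,-202,280],R)
c=camera("wrist"); np.savez("w_tray.npz",**c); cv2.imwrite("pics/w_tray.png",c["image"])
movep([466,270,280],R)
c=camera("wrist"); np.savez("w_stage.npz",**c); cv2.imwrite("pics/w_stage.png",c["image"])
s=read_state();print(s["time"],s["eef_pos"],c["cam_to_world"].round(3))
cv2.imwrite("pics/w_both.png",np.vstack([cv2.resize(cv2.imread(f"pics/w_{n}.png"),(480,300)) for n in("tray","stage")]))
E
```

```text
[ 0.38  0.45 -0.18  1.67  0.09  1.03 -1.4 ]
[-0.77  0.37  0.17  1.81 -0.07  0.97 -2.13]
[ 0.09  0.58 -0.23  1.84  0.19  0.74 -1.82]
[-0.76  0.63  0.17  1.96 -0.19  0.57 -2.03]
[ 0.33  0.67 -0.11  1.81  0.11  0.66 -1.42]
3.9833 [466.64411527 269.02310106 279.94223294] [[-1.00000e-03  9.51000e-01  3.10000e-01  5.45950e+02]
 [-1.00000e+00 -1.00000e-03 -0.00000e+00  2.69025e+02]
 [-0.00000e+00 -3.10000e-01  9.51000e-01  4.21752e+02]
 [ 0.00000e+00  0.00000e+00  0.00000e+00  1.00000e+00]]
```

View pics/w_both.png

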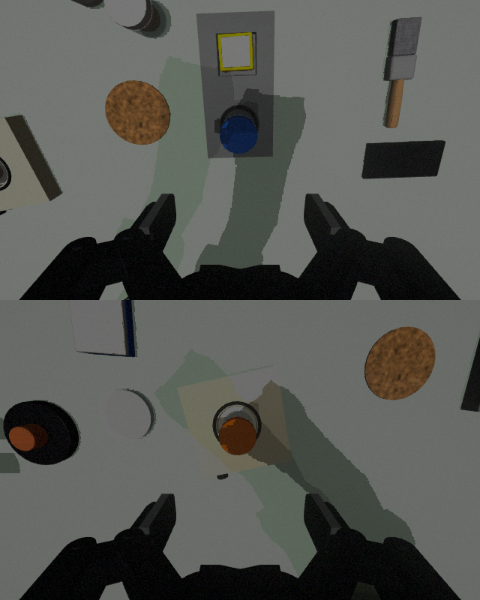

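Wrist views, full-resolution pixels. Tray: blue lid (319,177), cassette (315,69), mat (183,150). Stage: orange lid (317,181) inside the black ring at about (316,165). Next I'll compare lid positions against the nests, all from the wrist.

Run:
```python
from h import *
for n,lo,hi,s in(("tray",(100,120,30),(125,255,255),(319,177)),("stage",(3,120,50),(18,255,255),(317,181))):
    c=dict(np.load(f"w_{n}.npz")); P=cloud(c)
    m=blob(c,lo,hi,s,32); t=m&(abs(P[...,2]-105)<4)
    cc=max(cv2.findContours(t.astype(np.uint8),0,1)[0],key=cv2.contourArea)
    ce,r=cv2.minEnclosingCircle(ray(c,cc[:,0],105)[:,:2].astype(np.float32))
    print(n,"lid",m.sum(),t.sum(),np.nanmedian(P[m],0).round(1),"circ",np.round(ce,1),round(r,1))
    t=np.zeros(P.shape[:2],np.uint8); u,v=s; sl=(slice(0,300),slice(u-110,u+110)); t[sl]=abs(P[sl][...,2]-32)<4
    t=cv2.morphologyEx(t,cv2.MORPH_OPEN,np.ones((3,3)))
    nn,l,st,_=cv2.connectedComponentsWithStats(t); i=1+st[1:,4].argmax(); l=l==i
    vv,uu=np.nonzero(l); print(" top",cv2.minAreaRect(ray(c,np.c_[uu,vv],32)[:,:2].astype(np.float32)),np.nanmedian(P[l],0).round(1))
    mm=blob(c,(5,60,40),(20,220,255),(183,150) if n=="tray" else (533,84),60)
    cc=max(cv2.findContours(mm.astype(np.uint8),0,1)[0],key=cv2.contourArea)
    ce,r=cv2.minEnclosingCircle(ray(c,cc[:,0],3)[:,:2].astype(np.float32)); print(" mat",np.round(ce,1),round(r,1))
    b=np.nanmedian(P[330:,:40],(0,1)); 
    # floor of nest (z~20)
    q=P[s[1]-60:s[1]+40,s[0]-60:s[0]+60].reshape(-1,3); q=q[abs(q[:,2]-20)<4]; print(" floor pts",len(q),q.min(0).round(1),q.max(0).round(1))
    # dark ring
    if n=="stage":
        k=np.zeros(P.shape[:2],np.uint8); cv2.circle(k,(316,165),42,1,-1)
        d=(cv2.cvtColor(c["image"],cv2.COLOR_BGR2GRAY)<45)&(k>0)&(abs(P[...,2]-32)<4)
        e=ray(c,np.argwhere(d)[:,::-1],32)[:,:2].astype(np.float32); print(" ring",len(e),cv2.minEnclosingCircle(e), cv2.fitEllipse(e))
```

```text
tray lid 2015 1931 [ 554.3 -201.2  104.2] circ [ 553.  -201.1] 27.7
 top ((610.9041137695312, -199.71473693847656), (234.5360565185547, 119.74639129638672), 1.8070274591445923) [ 626.6 -199.8   31.2]
 mat [569.5 -12.1] 60.3
 floor pts 438 [ 542.2 -236.4   17.5] [ 587.  -166.7   23.7]
stage lid 1931 1902 [466.  273.  104.2] circ [465.3 272.8] 27.6
 top ((467.12347412109375, 274.4036865234375), (169.6543731689453, 169.6741943359375), 11.939085960388184) [485.3 273.6  31.3]
 mat [569.4 -10.2] 60.4
 floor pts 474 [454.8 239.7  17.2] [499.8 309.4  24. ]
 ring 574 ((464.58660888671875, 273.0279846191406), 45.77396011352539) ((466.5693664550781, 274.2068176269531), (80.87084197998047, 82.46282958984375), 103.95333099365234)
```

```bash
cat >> h.py <<'E'
from workcell import *
ORANGE=(465.3,272.8);BLUE=(553.2,-201.2);STAGE=(466.5,274.3);TRAY=(553,-201.5);MAT=(569,-11)
UP=200; K=51.3   # TCP height above jar underside when gripped
def rep(t):
    s=read_state();print(t,"t",round(s["time"],2),"p",np.round(s["eef_pos"],1),"F",np.round(s["ft_force"],1),"gap",round(s["finger_gap"],1),"grip",round(s["gripper_force"],1));return s
def pick(xy,floor):
    movep([*xy,UP],R); movel([*xy,floor+K],max_speed=120); wait(.2); rep("at")
    clamp(); s=rep("clamped"); assert 50<s["finger_gap"]<62
    movel([*xy,floor+K+30],max_speed=60); movel([*xy,UP],max_speed=150); rep("lifted")
def place(xy,floor):
    movep([*xy,UP],R); movel([*xy,floor+K+12],max_speed=110); wait(.3); rep("above")
    hit=movel([*xy,floor+K-2],max_speed=15,guard=4); rep(f"down {hit}")
def release(xy):
    open_gripper(); movel([*xy,UP],max_speed=150); rep("released")
E
python3 - <<'E'
from h import *
pick(ORANGE,20)
c=camera("scene"); cv2.imwrite("pics/lift.png",c["image"][120:300,240:500])
place(MAT,3)
E
```

```text
at t 5.83 p [465.5 272.9  71.8] F [0.6 1.1 0.4] gap 85.2 grip 0.0
clamped t 6.22 p [465.4 272.8  71.7] F [-2.3 -1.7  9.1] gap 54.5 grip 61.8
lifted t 7.67 p [465.  272.5 199.1] F [ 0.3  0.3 -2.3] gap 54.7 grip 63.6
above t 10.55 p [569.1 -11.1  66.5] F [-0.3 -0.2 -2.5] gap 54.6 grip 63.6
down True t 11.28 p [568.9 -11.   54.7] F [-1.2 -0.   9.9] gap 54.3 grip 64.4
```

View pics/lift.png

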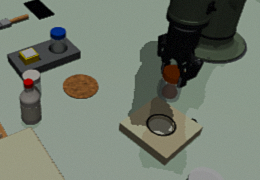

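The orange jar (170,75 in the crop) hangs upright above the empty stage nest. The later force reading shows it is now down on the mat. I'll release it and move the blue jar.

Run:
```python
from h import *
release(MAT)
pick(BLUE,20)
place(STAGE,20)
```

```text
released t 12.82 p [568.6 -11.  199.2] F [-0.4 -0.7  0.1] gap 85.5 grip 0.0
at t 15.03 p [ 553.4 -201.3   71.8] F [-0.   0.7 -0.5] gap 85.4 grip 0.0
clamped t 15.43 p [ 553.3 -201.2   71.8] F [-1.3  0.7  8. ] gap 54.5 grip 62.5
lifted t 16.88 p [ 552.7 -201.1  199.1] F [ 0.  -0.6 -1.4] gap 54.7 grip 63.5
above t 20.15 p [466.6 274.3  83.6] F [ 0.2  0.2 -1.9] gap 54.8 grip 63.5
down True t 20.88 p [466.4 274.3  71.7] F [-0.2 -0.7  9. ] gap 54.6 grip 64.4
```

Run:
```python
from h import *
release(STAGE)
pick(MAT,3)
place(TRAY,20)
```

```text
released t 22.31 p [466.2 274.  199.2] F [-0.3 -0.8 -0.4] gap 85.2 grip 0.0
at t 25.03 p [569.2 -11.   54.7] F [-1.1  0.4  0.5] gap 85.1 grip 0.0
clamped t 25.43 p [569.1 -11.   54.7] F [-1.8 -0.5  7.5] gap 54.9 grip 62.0
lifted t 27.0 p [568.5 -11.1 199.1] F [-0.5  0.9 -2.4] gap 54.9 grip 63.5
above t 29.29 p [ 553.1 -201.6   83.6] F [-0.8 -0.4 -1.8] gap 54.5 grip 63.6
down True t 30.02 p [ 552.9 -201.5   71.7] F [-0.8 -0.5  8.5] gap 54.3 grip 64.4
```

Run:
```python
from h import *
release(TRAY)
movep([480,-60,300],R); wait(.3); rep("away")
im=[]
for n,zs in(("scene",(slice(100,300),slice(220,480))),("side",(slice(110,310),slice(220,480)))):
    c=camera(n); P=cloud(c); im.append(c["image"][zs])
    for k,lo,hi in(("o",(3,150,60),(18,255,255)),("b",(100,150,40),(125,255,255))):
        near=dict(scene=dict(o=(298,154),b=(404,229)),side=dict(o=(302,241),b=(274,142)))[n][k]
        m=blob(c,lo,hi,near,16); t=m&(P[...,2]>98); print(n,k,t.sum(),np.nanmedian(P[t],0).round(1),np.nanstd(P[t][:,2]).round(1))
cv2.imwrite("pics/final.png",cv2.resize(np.hstack(im),None,fx=1.5,fy=1.5))
```

```text
released t 31.45 p [ 552.6 -201.4  199.2] F [-0.3 -0.1 -0.4] gap 85.3 grip 0.0
away t 32.52 p [480.  -60.5 299.4] F [-0.7 -0.9  0.7] gap 85.0 grip 0.0
scene o 123 [ 554.  -198.5  105.3] 2.1
scene b 239 [467.4 276.6 105. ] 1.8
side o 216 [ 551.  -205.4  103.5] 2.0
side b 56 [478.4 262.5 104. ] 97.4
```

View pics/final.png

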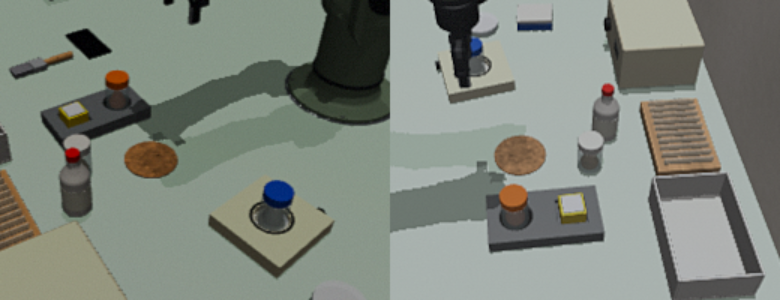

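The picture shows orange in the tray nest (117,90 left, 513,205 right) and blue on the stage (278,205 left). Both stand upright, with lid tops at about 105 mm as expected, the mat is empty and the bystanders haven't moved.

```bash
python3 -c "
from workcell import *
print(finish_job())"
```

```text
the job is handed in; nothing more can be done
None
```

The swap is done and handed in: the orange jar is in the tray nest and the blue jar is on the stage, both upright and fully down, after about 33 s of robot time.

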